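# Fit the temperature logger and cover the courier pod

## Task

Get the specimen courier pod ready: drop the blue temperature logger into the pocket of the round grey base and swing the red locking lever fully shut over it. Then pick up the two nested covers together (the orange knob carries both), lower them gently onto the base so that the white inner cover sits flat inside the raised lip, and let go of the knob; finally lift off the purple outer cover alone (its collar is the grip), leaving the inner cover seated and undisturbed. Finish still holding the outer cover upright in the gripper, its lower edge higher than the orange knob's top, and leave the carton, stamp and bottle alone.

Things in the scene. Friction and masses are not known exactly. Their poses are not given: they have to be found in the camera images.
- pod_base: Fixed round grey base, 124 mm diameter; origin at the centre of its underside on the desk, z up. Plate top 12 mm above the desk; on it a concentric white lip, 106 mm inner diameter, 4 mm high, in which the inner cover's rim stands on the plate with 4 mm play all round. In the base's frame the pocket lies at (0, +4) mm, the lever pivot at (0, -29) mm.
- pocket (a point): Centre of the floor of the logger's pocket, 12 mm above the desk, axes as the base. White frame 42 (x) by 54 (y) mm outside, 8 mm high; opening 28 (x) by 40 (y) mm, chamfered mouth. The logger goes in upright, its 36 mm side along y (either way round), and then stands 22 mm out of the frame.
- lever (a joint): Red lever on a vertical axis at lever_pivot. 0 = shut against a stop, pointing along the base's +y, 2 mm above the seated logger; grows clockwise seen from above (1.57: along the base's +x); stop at 2.2. Starts open at 1.65 to 2.1. Stays where left; about 1 N at the peg moves it. Left open it stands in the covers' way.
- lever_pivot (a point): Point on the lever's vertical hinge axis, at the mid thickness of the 12 mm wide, 5 mm thick arm (46.5 mm above the desk; arm top at 49 mm).
- lever_peg (a point): Mid height of the upright round red peg near the lever's end, 12 mm diameter, from the arm's top (49 mm above the desk) to 64 mm above the desk, 40 mm from the pivot axis. Push it sideways to turn the lever.
- logger_centre (a point): Centre of the loose blue temperature logger: a block 24 mm (its x) by 36 mm (its y) by 30 mm high with a white band and a small dark display on top. It stands upright on the desk; about 50 g. Grasp it across the 24 mm.
- inner_knob (a point): On the orange knob (upright, round, 16 mm diameter) of the white inner cover; its top is 12 mm above this point, the nested outer cover's collar top 12 mm below. The cover is a hollow bell, 98 mm diameter, lower rim 96 mm below this point, flat top 38 mm below, 140 g. Starts on the desk under the outer cover; lifting the knob carries both. Seated on the base this point is 108 mm above the desk.
- outer_collar (a point): Centre of the upright collar (40 mm diameter, 24 mm hole, 22 mm high) on the purple outer cover. The cover is a hollow bell, 112 mm diameter, flat top 11 mm and lower edge 65 mm below this point, 120 g. Nested, it rests loosely on the inner cover's top (4 mm side play, the knob through the hole), this point 23 mm below inner_knob. Lifting the collar takes the outer cover alone.
- lancet_box: Bystander: white carton with a red stripe, 60 x 90 x 45 mm, origin at the centre of its underside; leave alone.
- stamp: Bystander: red self-inking stamp, 45 x 71 x 66 mm, origin at the centre of its underside; leave alone.
- fluid: Bystander: small white bottle with a blue cap, 30 mm diameter, 72 mm high, origin at the centre of its underside; leave alone.
Things that resemble listed ones, but are neither listed nor needed, are in the scene too. Of the things that look like the part that bears outer_collar, the larger one is meant.

How it is judged:
On the way, in this order (a step that is already met when the one before it is completed fails the run):
1. the logger stands in the pocket (horizontal distance between logger_centre and pocket below 0.005 m and z of logger_centre in the frame of pocket below 0.018 m and angle between logger_centre's own z axis and vertical below 0.08 rad), for 0.2 s.
2. the lever is shut over the seated logger (all of step 1 and value of joint lever below 0.12 rad), for 0.2 s.
3. both covers, nested, sit on the base and the knob is let go (horizontal distance between inner_knob and pod_base below 0.007 m and z of inner_knob in the frame of pod_base below 0.111 m and angle between inner_knob's own z axis and vertical below 0.05 rad and value of joint lever below 0.12 rad and not (z of outer_collar in the frame of inner_knob above -0.008 m) and contact force between the fingers and inner_cover below 0.1 N), for 0.2 s.
At the end, for the whole second after the job is handed in: Logger in its pocket (5 mm), lever shut (0.12 rad), inner cover flat on the base (7 mm of centre, 3 mm of fully down, 0.05 rad), still; outer cover held still in the gripper, within 0.2 rad of upright, touching neither inner cover nor base, its lower edge above the knob's top (all of step 2 and horizontal distance between inner_knob and pod_base below 0.007 m and z of inner_knob in the frame of pod_base below 0.111 m and angle between inner_knob's own z axis and vertical below 0.05 rad and linear speed of inner_cover below 0.02 m/s and z of outer_collar in the frame of inner_knob above 0.077 m and angle between outer_collar's own z axis and vertical below 0.2 rad and linear speed of outer_cover below 0.03 m/s and contact force between the fingers and outer_cover above 0.5 N and contact force between outer_cover and inner_cover below 0.05 N and contact force between outer_cover and pod_base below 0.05 N); the arm keeps its last pose, push and grip.
It fails at once if the outer cover is taken off (over 15 mm) while the inner cover is not seated on the base (z of outer_collar in the frame of inner_knob above -0.008 m and not (horizontal distance between inner_knob and pod_base below 0.007 m and z of inner_knob in the frame of pod_base below 0.111 m)).
It fails at once if the covers are dropped onto the base (horizontal distance between inner_knob and pod_base below 0.03 m and z of inner_knob in the frame of pod_base below 0.16 m and linear speed of inner_cover above 0.4 m/s).
It fails at once if a cover is tipped over (angle between any of inner_knob, outer_collar's own z axis and vertical above 0.5 rad).
It fails at once if a bystander is moved by more than 20 mm (distance of any of lancet_box, stamp, fluid from where it was at the start of the episode above 0.02 m).
It also fails if it takes over 72 s, if anything falls off the work surface, if the arm or the gripper's body presses on something with over 40 N, if the wrist force passes 120 N, or if a joint passes its speed limit or range.

## Robot

A 6-joint arm with a two-finger parallel gripper is mounted at the origin on the work surface; the furniture and walls round the work are solid. World frame = base frame: x ahead of the robot, y to its left, z up, the work surface at z = 0. Lengths are in m, angles in rad, forces in N, time in s.
With the tool pointing down it reaches from about 0.325 to 0.9 m from the base axis. Payload 6.1 kg.
Tool frame: the origin (TCP) lies on the centre line of the jaws, within the pads' length; the fingertips stand 8 mm ahead of it and the grasp point (between the pads) lies 11 mm behind it; z points along the fingers, y is the line along which they close (so a half turn about z gives the same grasp; the last joint's range is limited). The gripper opens to 85 mm and grips with 20 to 120 N. Pads are 22 mm wide; open, the fingers measure 114 mm over their backs; the gripper's body (76 mm by 85 mm) begins 54 mm behind the grasp point. The pads swing forward as they close: fully open they stand 13 mm farther back than shut.
Start: joints at [-1.23, 0.22, 1.526, -0, 1.395, -0.126], TCP at [0.281, -0.558, 0.239] pointing down, gripper open.
Joint ranges: [-2.98, 2.98], [-0.91, 2.08], [0.09, 2.57], [-1.24, 4.39], [0.2, 2.65], [-2.68, 2.68]. Speed limits (rad/s): [2.57, 2.57, 3.01, 3.14, 3.14, 3.14].

## Interface

Orientations are given as a unit quaternion [w, x, y, z].
In Python, from rig import arm, cams, ticket gives the robot as it stands.
- The arm moves only by the tool apply_moves, never from a script. Its argument "commands" is a list that holds one entry, the list of rows, each a list of 6 numbers: the shift along the tool's x, y, z in m, then the turn, a rotation vector about the tool's x, y, z in degrees. In form: [[[dx, dy, dz, wx, wy, wz], ...]]. A call has 1 to 8 rows; each row shifts and turns the commanded pose from where the row before left it, along the tool's axes as they then stand; what a row does not reach is not made up. A row lasts 1/12 s, in which the tool goes at most 41.7 mm and 7.16 degrees, less where a joint would pass 70% of its speed; a pose out of reach is approached as far as the arm can. A call is refused whole if a number of a shift passes 0.0417 or a number of a turn 7.16, either way. A call with a gripper value outside its range is refused whole. "grip" is the finger opening in m, from 0 to 0.0854, set as the call begins (left out, the last holds). The fingers move at their own pace and stop on an object; the grip force is fixed at half the most. Time passes only in rows, so rows that do not move let the fingers close. It gives the time, the measured TCP pose, the force, the opening and the grip force at its end, in the units of the state.
- arm.state(): the state, without advancing time (a new reading comes with each control period).
- cams.snapshot(name): name is "side" or "top"; returns (picture, depth): 480x640x3 uint8, red, green, blue; 480x640 float32, m along the optical axis (not along the pixel's ray), 0 where there is no reading.
- cams.camera_model(name): a dict with "fx", "fy", "cx", "cy" (pixels), "position" and "orientation" of the camera in the world. Camera axes: x right, y up, looking along -z (the intrinsics and any distortion apply to the point x, -y, -z); pixel columns grow to the right and rows downward; lengths in m; the calibration is good to about 2 mm. A picture is of the moment at which its call begins. camera_model takes no time and is no camera call.
- ticket.hand_in(): hands the job in; it is judged then, once.
The state is a dict: "t": time; "joint_positions": joint angles; "joint_velocities": joint speeds; "joint_torque": joint torques, N m; "ee_pos": TCP position; "tool_rot": TCP orientation; "contact_force": force on the tool from outside, world axes, zero at the start; "torque": the same for the moment, N m; "finger_gap": finger opening in m; "grasp_force": force on a finger pad.
Only numpy, scipy, OpenCV 4.12 (cv2) and the standard library are available. Lean on these libraries where they do the work, as an engineer would, in place of code of your own. Each camera call takes 0.05 s, during which the arm holds its last target. There are 200 camera calls.

## Working session

There is one attempt and no reset: what is moved stays moved. The work goes in short steps, Python scripts to look and compute and a tool call to move; the robot and the scene stay as the last step left them, time stands still between calls to the robot, and variables do not carry over. Pictures are saved under pics/ and viewed, at most 10 in all, crops included, and the job is handed in when it is done.

Besides the shell and the picture viewer there is one more tool, called after ">>>" as name(argument=value, ...), one argument or row to a line, values as JSON. apply_moves: Moves the arm, as the interface text tells. Its arguments: {"type":"object","properties":{"commands":{"type":"array","items":{"type":"array","items":{"type":"array","items":{"type":"number"}}}},"grip":{"type":"number"}},"required":["commands"]}

```bash
mkdir -p pics; cat > h.py <<'E'
import numpy as np, cv2
from rig import arm, cams, ticket
from scipy.spatial.transform import Rotation as R
def cloud(name):
    im,d=cams.snapshot(name); m=cams.camera_model(name)
    v,u=np.mgrid[0:480,0:640]
    P=np.stack([(u-m['cx'])/m['fx']*d,-(v-m['cy'])/m['fy']*d,-d],-1)
    q=m['orientation']; r=R.from_quat([q[1],q[2],q[3],q[0]])
    W=r.apply(P.reshape(-1,3)).reshape(480,640,3)+np.array(m['position'])
    W[d==0]=np.nan
    return im,W
E
python3 - <<'E'
from h import *
s=arm.state(); print(s)
for n in ('top','side'):
    im,W=cloud(n); cv2.imwrite(f'pics/{n}0.png',im[...,::-1]); np.save(f'{n}0.npy',W); print(cams.camera_model(n))
E
```

```text
{'t': 0.0, 'joint_positions': array([-1.23012186e+00,  2.21227992e-01,  1.52761168e+00, -1.76764262e-05,
        1.39471903e+00, -1.26108917e-01]), 'joint_velocities': array([ 0.0002298 , -0.00084387,  0.00027453, -0.00172315,  0.00122824,
       -0.00031794]), 'joint_torque': array([ 1.17336287e-03, -4.96898818e+01, -3.89402032e+01, -8.52381436e-05,
        1.10262845e-02, -3.04358437e-06]), 'ee_pos': array([ 0.28104572, -0.557578  ,  0.23819778]), 'tool_rot': array([-9.76440394e-04,  9.72886737e-01,  2.31279984e-01, -1.13909331e-04]), 'contact_force': array([-0.232943  ,  0.74421891,  0.12726013]), 'torque': array([ 0.00255988,  0.04686736, -0.02529457]), 'grasp_force': 0.0, 'finger_gap': 0.08556136355310677}
{'fx': 434.9379587754922, 'fy': 434.9379587754922, 'cx': 323.5107667562453, 'cy': 238.29615679300338, 'position': array([0.36209719, 0.01476937, 0.92703918]), 'orientation': array([ 0.70839862, -0.00074477, -0.01488492, -0.70565521])}
{'fx': 477.3767524297119, 'fy': 477.3767524297119, 'cx': 325.6889767719505, 'cy': 241.91850300878014, 'position': array([-0.07117955,  0.78519515,  0.52282937]), 'orientation': array([-0.21737903, -0.1490719 ,  0.51058953,  0.8184267 ])}
```

View pics/top0.png

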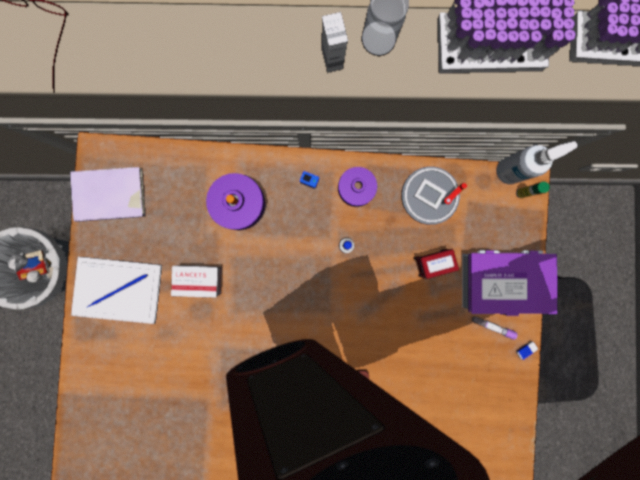

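View pics/side0.png

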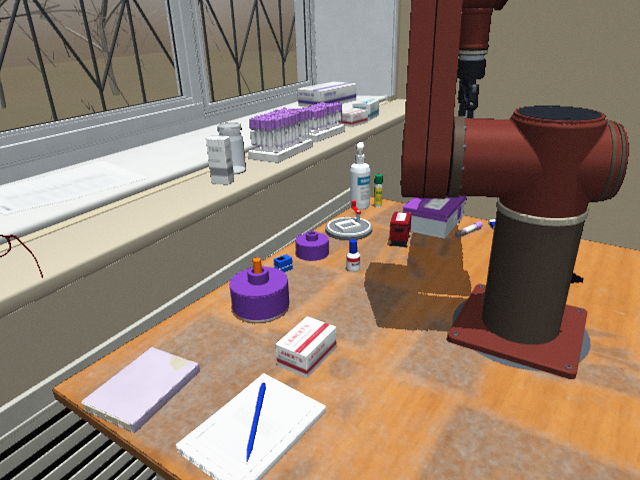

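The top view shows the covers at (235,201), logger at (310,179), smaller decoy cover at (357,187), base at (431,194) with lever at about (455,192), stamp (439,263), bottle (347,245) and carton (195,281). Next I'll enlarge and measure.

```bash
python3 - <<'E'
from h import *
im=cv2.imread('pics/top0.png'); W=np.load('top0.npy')
a=cv2.resize(im[160:230,395:475],None,fx=5,fy=5,interpolation=cv2.INTER_CUBIC)
b=cv2.resize(im[160:230,195:275],None,fx=5,fy=5,interpolation=cv2.INTER_CUBIC)
c=cv2.resize(im[165:195,295:328],None,fx=8,fy=8,interpolation=cv2.INTER_CUBIC)
o=np.zeros((600,800,3),np.uint8); o[:350,:400]=a;o[:350,400:800]=b;o[355:595,:264]=c
cv2.imwrite('pics/crop0.png',o)
def blob(box,cond,name):
    u0,u1,v0,v1=box; w=W[v0:v1,u0:u1]; k=im[v0:v1,u0:u1].astype(int)
    m=cond(w,k)&np.isfinite(w[...,0]); p=w[m]
    r=cv2.minAreaRect((p[:,:2]*1000).astype(np.float32))
    print(name,len(p),p.mean(0).round(4),'z',np.percentile(p[:,2],[5,50,95]).round(4),r)
B=(395,475,155,235)
blob(B,lambda w,k:(w[...,2]>.008)&(w[...,2]<.03),'base')
blob(B,lambda w,k:(w[...,2]>.017)&(w[...,2]<.03),'frame')
blob(B,lambda w,k:(k[...,2]>120)&(k[...,1]<60),'lever red')
blob(B,lambda w,k:(w[...,2]>.058),'peg')
blob((297,325,167,193),lambda w,k:(w[...,2]>.02),'logger')
C=(195,275,155,235)
blob(C,lambda w,k:(w[...,2]>.055),'outer top')
blob(C,lambda w,k:(w[...,2]>.09),'knobtop')
blob(C,lambda w,k:(w[...,2]>.075)&(w[...,2]<.094),'collar')
blob((330,385,155,215),lambda w,k:(w[...,2]>.02),'decoy')
E
```

```text
base 2530 [ 0.4724 -0.2289  0.0143] z [0.0105 0.0136 0.0207] ((472.5361328125, -231.44219970703125), (122.21849060058594, 122.27098083496094), 69.62275695800781)
frame 431 [ 0.4739 -0.2282  0.0198] z [0.0172 0.0197 0.0228] ((472.5782470703125, -231.5045928955078), (110.01588439941406, 110.63233947753906), 0.3240411877632141)
lever red 107 [ 0.4749 -0.2715  0.0517] z [0.0464 0.0505 0.0661] ((471.9831237792969, -268.5802307128906), (9.780433654785156, 50.15856170654297), 43.314571380615234)
peg 32 [ 0.4861 -0.2842  0.0645] z [0.0617 0.065  0.0673] ((486.3050231933594, -284.3827209472656), (11.252503395080566, 10.274394035339355), 89.71880340576172)
logger 210 [0.5022 0.0256 0.0306] z [0.0272 0.0309 0.0334] ((502.7810363769531, 25.56075668334961), (35.86833572387695, 24.178348541259766), 68.79238891601562)
outer top 2491 [0.4521 0.1725 0.0663] z [0.0605 0.0632 0.0859] ((452.794189453125, 173.6470947265625), (110.76215362548828, 109.40442657470703), 45.13727569580078)
knobtop 71 [0.4519 0.172  0.1061] z [0.0923 0.1084 0.1112] ((452.6448669433594, 172.84091186523438), (13.93012523651123, 14.735581398010254), 51.71389389038086)
collar 244 [0.4521 0.1724 0.0844] z [0.0794 0.0847 0.0881] ((452.6217346191406, 173.39627075195312), (38.85605239868164, 38.55437469482422), 71.98479461669922)
decoy 1155 [ 0.4866 -0.0731  0.0405] z [0.0364 0.0395 0.0544] ((487.3491516113281, -73.98540496826172), (77.97953796386719, 78.60356140136719), 26.785024642944336)
```

View pics/crop0.png

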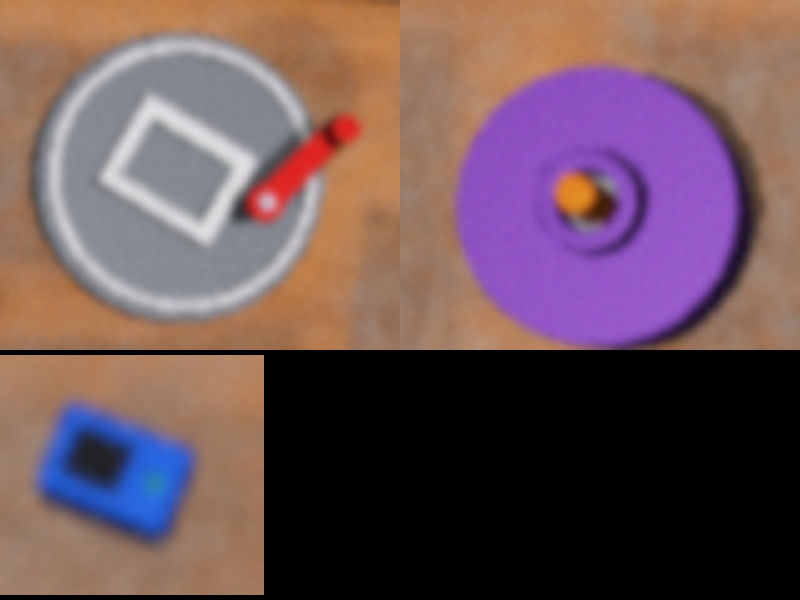

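The enlarged crop shows the base frame's corners at (150,95), (258,162), (208,246) and (100,180), and the lever running from its pivot at (265,203) to the peg at (347,128). From that, base +y heads about 58° and the lever stands about 1.85 rad open. The logger's long axis heads about 68.5°. Setting out towards the logger.

>>> apply_moves(
  commands=[
    [[0.023, -0.021, 0, 0, 0, 0], [0.023, -0.021, 0, 0, 0, 0], [0.023, -0.021, 0, 0, 0, 0], [0.023, -0.021, 0, 0, 0, 0], [0.023, -0.021, 0, 0, 0, 0], [0.023, -0.021, 0, 0, 0, 0], [0.023, -0.021, 0, 0, 0, 0], [0.023, -0.021, 0, 0, 0, 0]],
  ],
)

```text
t: 0.77
ee_pos: [0.37, -0.3236, 0.2389]
tool_rot: [-0.0, 0.973, 0.231, -0.0]
contact_force: [0.9, -0.8, 0.1]
finger_gap: 0.0854
grasp_force: 0.0
```

```bash
cat >> h.py <<'E'
def to(x,y,z,h=None):
    """tool-frame shift to a world point at present yaw, and tool-z turn to bring tool x to heading h (deg)"""
    s=arm.state(); q=s['tool_rot']; r=R.from_quat([q[1],q[2],q[3],q[0]])
    M=r.as_matrix(); d=np.array([x,y,z])-s['ee_pos']
    yaw=np.degrees(np.arctan2(M[1,0],M[0,0]))
    print('t',round(s['t'],2),'pos',s['ee_pos'].round(4),'yaw',yaw.round(2),'tilt z',M[:,2].round(4),'F',s['contact_force'].round(1),'gap',round(s['finger_gap'],4),'shift',(M.T@d).round(4),end=' ')
    if h is not None:
        t=(yaw-h+180)%360-180; print('turn wz',round(t,2),'shift after turn',(R.from_euler('z',-t,degrees=True).apply(M.T@d)).round(4),end='')
    print()
E
python3 - <<'E'
from h import *
to(.5027,.0255,.12,68.5)
W=np.load('top0.npy')
for n,b in dict(pump=(495,580,135,190),sill=(200,400,40,90),wall=(200,400,125,145)).items():
    p=W[b[2]:b[3],b[0]:b[1]].reshape(-1,3);p=p[np.isfinite(p[:,0])&(p[:,2]>.05)]
    print(n,len(p),*( [np.percentile(p,[2,98],axis=0).round(3)] if len(p) else []))
p=W[155:235,395:475].reshape(-1,3); r=np.hypot(p[:,0]-.4725,p[:,1]+.2315)
f=p[(r<.038)&(p[:,2]>.0165)&(p[:,2]<.03)]
print(cv2.minAreaRect((f[:,:2]*1000).astype(np.float32)),len(f))
E
```

```text
t 0.77 pos [ 0.37   -0.3236  0.2389] yaw 26.73 tilt z [-4.e-04  6.e-04 -1.e+00] F [ 0.9 -0.8  0.1] gap 0.0854 shift [ 0.2756 -0.2521  0.119 ] turn wz -41.77 shift after turn [ 0.3734 -0.0044  0.119 ]
pump 1672 [[ 0.48  -0.435  0.054]
 [ 0.551 -0.375  0.186]]
sill 9962 [[ 0.641 -0.128  0.164]
 [ 0.725  0.21   0.252]]
wall 0
((472.82391357421875, -227.90264892578125), (63.91286087036133, 62.156776428222656), 85.06388092041016) 314
```

>>> apply_moves(
  commands=[
    [[0, 0, 0, 0, 0, -6.96], [0, 0, 0, 0, 0, -6.96], [0, 0, 0, 0, 0, -6.96], [0, 0, 0, 0, 0, -6.96], [0, 0, 0, 0, 0, -6.96], [0, 0, 0, 0, 0, -6.96], [0.034, 0, 0, 0, 0, 0], [0.034, 0, 0, 0, 0, 0]],
  ],
)

```text
t: 1.43
ee_pos: [0.3944, -0.2622, 0.2388]
tool_rot: [-0.0, 0.827, 0.562, -0.0]
contact_force: [0.4, 0.1, -0.1]
finger_gap: 0.0856
grasp_force: 0.0
```

>>> apply_moves(
  commands=[
    [[0.034, 0, 0.01, 0, 0, 0], [0.034, 0, 0.01, 0, 0, 0], [0.034, 0, 0.01, 0, 0, 0], [0.034, 0, 0.015, 0, 0, 0], [0.034, 0, 0.015, 0, 0, 0], [0.034, 0, 0.02, 0, 0, 0], [0.034, 0, 0.02, 0, 0, 0], [0.034, -0.004, 0.019, 0, 0, 0]],
  ],
  grip=0.05,
)

```text
t: 2.1
ee_pos: [0.4912, -0.0059, 0.1193]
tool_rot: [0.0, 0.827, 0.563, 0.0]
contact_force: [0.6, 0.2, 0.3]
finger_gap: 0.0498
grasp_force: 0.0
```

```bash
python3 - <<'E'
from h import *
to(.5027,.0255,.019,68.5)
im,W=cloud('top')
p=W[155:235,395:475].reshape(-1,3); c=im[155:235,395:475].reshape(-1,3).astype(int)
lo=c.min(1)
m=(np.hypot(p[:,0]-.4735,p[:,1]+.2295)<.040)&(lo>170)
f=p[m]; print(len(f),cv2.minAreaRect((f[:,:2]*1000).astype(np.float32)),f.mean(0))
m=(p[:,2]>.006)&(p[:,2]<.03); print(cv2.minEnclosingCircle((p[m][:,:2]*1000).astype(np.float32)))
o=cv2.resize(im[140:240,255:375],None,fx=5,fy=5,interpolation=cv2.INTER_CUBIC);cv2.imwrite('pics/a1.png',o[...,::-1])
E
```

```text
t 2.1 pos [ 0.4912 -0.0059  0.1193] yaw 68.5 tilt z [ 4.e-04 -1.e-04 -1.e+00] F [0.6 0.2 0.3] gap 0.0498 shift [ 0.0334 -0.0009  0.1003] turn wz 0.0 shift after turn [ 0.0334 -0.0009  0.1003]
333 ((475.2710876464844, -231.71688842773438), (59.93378829956055, 47.0474853515625), 61.04423904418945) [ 0.47612783 -0.22950941  0.01950191]
((488.99267578125, -221.7574920654297), 80.3871841430664)
```

View pics/a1.png

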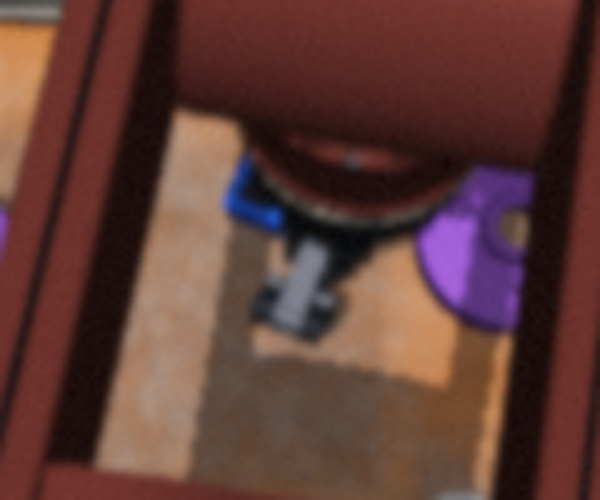

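The arm hides the logger from the top camera (only a corner shows, at about (255,205) of the crop). The tool is also one row behind its target. I'll let it settle and check from the side.

>>> apply_moves(
  commands=[
    [[0, 0, 0.03, 0, 0, 0], [0, 0, 0.02, 0, 0, 0], [0, 0, 0, 0, 0, 0]],
  ],
)

```text
t: 2.4
ee_pos: [0.4869, -0.0062, 0.0657]
tool_rot: [-0.003, 0.826, 0.563, -0.003]
contact_force: [-1.3, 0.6, -1.2]
finger_gap: 0.0504
grasp_force: 0.0
```

```bash
python3 - <<'E'
from h import *
to(.5027,.0255,.019,68.5)
im,W=cloud('side')
o=cv2.resize(im[200:320,230:390],None,fx=5,fy=5,interpolation=cv2.INTER_CUBIC);cv2.imwrite('pics/a2.png',o[...,::-1])
S=np.load('side0.npy'); k=cv2.imread('pics/side0.png').astype(int)
w=S[250:280,268:300]; c=k[250:280,268:300]
m=(w[...,2]>.027)&(c[...,0]>c[...,2]+0)&(np.hypot(w[...,0]-.5027,w[...,1]-.0255)<.04)
p=w[m];print(len(p),p.mean(0),cv2.minAreaRect((p[:,:2]*1000).astype(np.float32)))
w=S[205:245,315:385].reshape(-1,3); m=(w[:,2]>.008)&(w[:,2]<.022); q=w[m]
print(len(q),cv2.minEnclosingCircle((q[:,:2]*1000).astype(np.float32)),np.percentile(q,[1,99],axis=0))
E
```

```text
t 2.4 pos [ 0.4869 -0.0062  0.0657] yaw 68.58 tilt z [-0.0087  0.0016 -1.    ] F [-1.3  0.6 -1.2] gap 0.0504 shift [0.0354 0.0035 0.0466] turn wz 0.08 shift after turn [0.0354 0.0035 0.0466]
86 [0.50064873 0.02697642 0.03023645] ((501.8144226074219, 26.19118881225586), (34.28575134277344, 22.691335678100586), 69.49057006835938)
783 ((520.0516967773438, -275.18243408203125), 126.87979125976562) [[ 0.4135694  -0.38442196  0.00854456]
 [ 0.52866861 -0.17142245  0.02152294]]
```

View pics/a2.png

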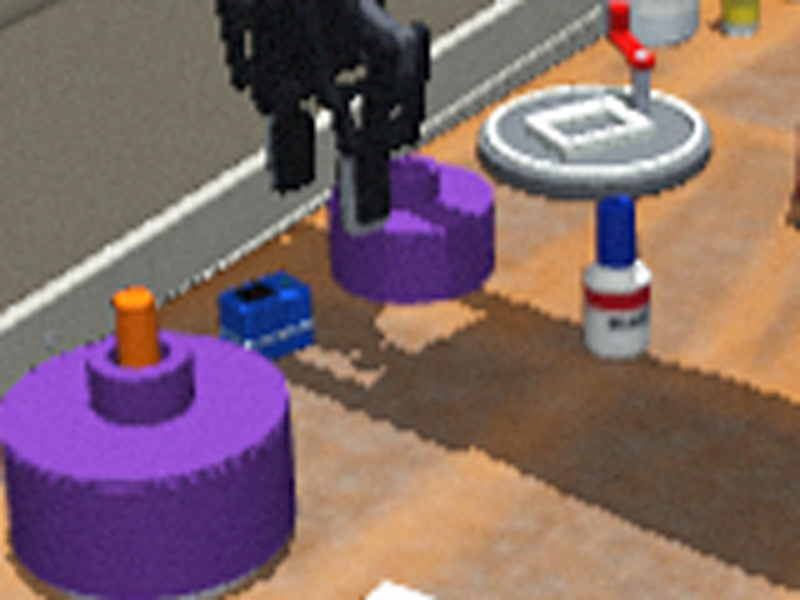

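The side crop shows the fingers short of the logger, which is at about (265,315). The last part of the shift was not carried out, so I'll correct that and go down.

>>> apply_moves(
  commands=[
    [[0.009, 0.001, 0, 0, 0, 0], [0.009, 0.001, 0, 0, 0, 0], [0.009, 0.001, 0, 0, 0, 0], [0.008, 0, 0, 0, 0, 0], [0, 0, 0, 0, 0, 0], [0, 0, 0, 0, 0, 0]],
  ],
)

```text
t: 2.95
ee_pos: [0.507, 0.0246, 0.0709]
tool_rot: [0.0, 0.826, 0.563, 0.0]
contact_force: [0.2, 0.4, -0.0]
finger_gap: 0.05
grasp_force: 0.0
```

```bash
python3 - <<'E'
from h import *
to(.5022,.026,.020,69)
E
```

```text
t 2.95 pos [0.507  0.0246 0.0709] yaw 68.58 tilt z [ 1.e-03 -2.e-04 -1.e+00] F [ 0.2  0.4 -0. ] gap 0.05 shift [-0.0004 -0.0051  0.0509] turn wz -0.42 shift after turn [-0.0004 -0.0051  0.0509]
```

>>> apply_moves(
  commands=[
    [[0, -0.0025, 0.005, 0, 0, -0.4], [0, -0.0025, 0.01, 0, 0, 0], [0, 0, 0.01, 0, 0, 0], [0, 0, 0.01, 0, 0, 0], [0, 0, 0.01, 0, 0, 0], [0, 0, 0.006, 0, 0, 0], [0, 0, 0, 0, 0, 0], [0, 0, 0, 0, 0, 0]],
  ],
)

```text
t: 3.62
ee_pos: [0.5013, 0.0258, 0.0185]
tool_rot: [-0.001, 0.825, 0.566, -0.001]
contact_force: [-0.1, 0.0, 0.7]
finger_gap: 0.0496
grasp_force: 0.0
```

>>> apply_moves(
  commands=[
    [[0, 0, 0, 0, 0, 0], [0, 0, 0, 0, 0, 0], [0, 0, 0, 0, 0, 0], [0, 0, 0, 0, 0, 0], [0, 0, 0, 0, 0, 0], [0, 0, 0, 0, 0, 0]],
  ],
  grip=0.0,
)

```text
t: 4.12
ee_pos: [0.5027, 0.0257, 0.0202]
tool_rot: [0.001, 0.825, 0.566, 0.001]
contact_force: [-0.2, 0.4, 6.8]
finger_gap: 0.0228
grasp_force: 59.4
```

```bash
python3 - <<'E'
from h import *
to(.5022,.026,.020,69)
im,W=cloud('side')
o=cv2.resize(im[200:300,250:390],None,fx=5,fy=5,interpolation=cv2.INTER_CUBIC);cv2.imwrite('pics/a3.png',o[...,::-1])
E
```

```text
t 4.12 pos [0.5027 0.0257 0.0202] yaw 68.91 tilt z [ 1.8e-03 -2.0e-04 -1.0e+00] F [-0.2  0.4  6.8] gap 0.0228 shift [ 0.0001 -0.0005  0.0002] turn wz -0.09 shift after turn [ 0.0001 -0.0005  0.0002]
```

View pics/a3.png

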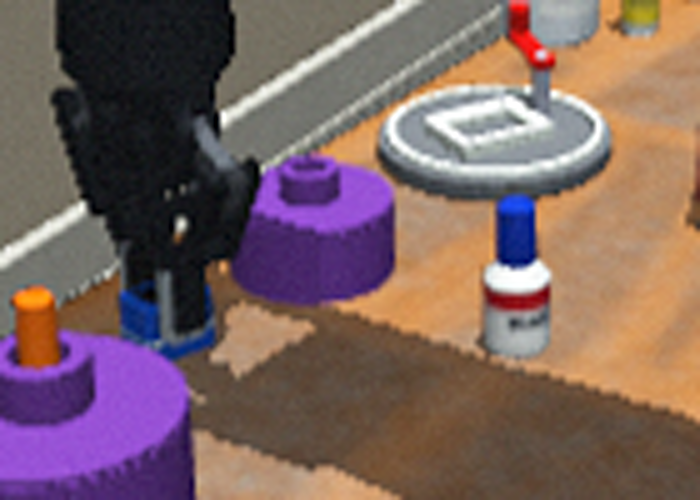

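The logger is gripped (gap 23 mm, fingers either side of it at (165,310)). I'll lift it and refine the base pose.

>>> apply_moves(
  commands=[
    [[0, 0, -0.01, 0, 0, 0], [0, 0, -0.02, 0, 0, 0], [0, 0, -0.02, 0, 0, 0], [0, 0, -0.02, 0, 0, 0], [0, 0, -0.02, 0, 0, 0], [0, 0, -0.01, 0, 0, 0]],
  ],
)

```text
t: 4.67
ee_pos: [0.5028, 0.0257, 0.122]
tool_rot: [0.001, 0.825, 0.566, 0.001]
contact_force: [0.9, -0.0, 0.2]
finger_gap: 0.0225
grasp_force: 58.8
```

```bash
cat >> h.py <<'E'
def plane(name,uv,z):
    m=cams.camera_model(name); uv=np.atleast_2d(uv).astype(float)
    q=m['orientation']; r=R.from_quat([q[1],q[2],q[3],q[0]])
    d=r.apply(np.c_[(uv[:,0]-m['cx'])/m['fx'],-(uv[:,1]-m['cy'])/m['fy'],-np.ones(len(uv))])
    p=np.array(m['position']); return p+d*((z-p[2])/d[:,2])[:,None]
E
python3 - <<'E'
from h import *
for n,(u0,u1,v0,v1) in dict(top=(395,470,158,230),side=(315,385,205,245)).items():
    im=cv2.imread(f'pics/{n}0.png')[v0:v1,u0:u1].astype(int)
    w=((im.min(2)>(165 if n=='top' else 175))&(im.max(2)-im.min(2)<40)).astype(np.uint8)
    k,l,st,ce=cv2.connectedComponentsWithStats(w)
    for i in np.argsort(-st[1:,4])[:4]+1:
        v,u=np.nonzero(l==i)
        if len(u)<25: continue
        for z in (.016,.020):
            P=plane(n,np.c_[u+u0,v+v0],z)[:,:2]*1000
            print(n,len(u),z,cv2.minAreaRect(P.astype(np.float32)),'circ',cv2.minEnclosingCircle(P.astype(np.float32)))
print(plane('top',[[448,200.6]],.049),plane('top',[[395+346/5,160+128/5]],.064))
E
```

```text
top 360 0.016 ((473.8650817871094, -233.09303283691406), (112.17445373535156, 112.57296752929688), 0.2854948937892914) circ ((473.5724792480469, -232.587646484375), 57.5400505065918)
top 360 0.02 ((473.37432861328125, -232.00474548339844), (111.68189239501953, 112.07870483398438), 0.2855319678783417) circ ((473.0830078125, -231.5015869140625), 57.28742599487305)
top 300 0.016 ((476.1109924316406, -230.59645080566406), (55.010398864746094, 43.74097442626953), 59.385704040527344) circ ((475.89312744140625, -229.8792724609375), 33.134674072265625)
top 300 0.02 ((475.61041259765625, -229.51913452148438), (54.76884078979492, 43.5489387512207), 59.38581085205078) circ ((475.39349365234375, -228.80511474609375), 32.98918914794922)
side 289 0.016 ((471.4909362792969, -230.33201599121094), (113.60786437988281, 110.85415649414062), 27.811153411865234) circ ((471.6969299316406, -230.13002014160156), 59.109710693359375)
side 289 0.02 ((467.2080383300781, -222.3172607421875), (112.71124267578125, 109.97927856445312), 27.811111450195312) circ ((467.4124450683594, -222.11688232421875), 58.643211364746094)
[[ 0.45750658 -0.25786219  0.049     ]] [[ 0.48619807 -0.28595353  0.064     ]]
```

```bash
python3 - <<'E'
from h import *
to(.4749,-.2284,.12,59)
E
```

```text
t 4.67 pos [0.5028 0.0257 0.122 ] yaw 68.91 tilt z [ 2.9e-03 -3.0e-04 -1.0e+00] F [ 0.9 -0.   0.2] gap 0.0225 shift [-0.2471  0.0655  0.002 ] turn wz 9.91 shift after turn [-0.2322  0.107   0.002 ]
```

>>> apply_moves(
  commands=[
    [[0, 0, 0, 0, 0, 4.95], [-0.01, 0.005, 0, 0, 0, 4.95], [-0.032, 0.014, 0, 0, 0, 0], [-0.035, 0.016, 0, 0, 0, 0], [-0.035, 0.016, 0, 0, 0, 0], [-0.035, 0.016, 0, 0, 0, 0], [-0.032, 0.015, 0, 0, 0, 0], [-0.025, 0.012, 0, 0, 0, 0]],
  ],
)

```text
t: 5.33
ee_pos: [0.4773, -0.1998, 0.1191]
tool_rot: [-0.0, 0.871, 0.492, -0.0]
contact_force: [0.4, 0.2, -0.4]
finger_gap: 0.0227
grasp_force: 58.8
```

>>> apply_moves(
  commands=[
    [[-0.018, 0.008, 0, 0, 0, 0], [-0.01, 0.005, 0, 0, 0, 0], [0, 0, 0, 0, 0, 0], [0, 0, 0, 0, 0, 0], [0, 0, 0, 0, 0, 0]],
  ],
)

```text
t: 5.75
ee_pos: [0.4749, -0.2268, 0.1189]
tool_rot: [-0.001, 0.87, 0.493, -0.0]
contact_force: [0.2, 0.4, -0.5]
finger_gap: 0.0227
grasp_force: 58.8
```

```bash
python3 - <<'E'
from h import *
to(.4749,-.2284,.06,59)
E
```

```text
t 5.75 pos [ 0.4749 -0.2268  0.1189] yaw 59.05 tilt z [-8.0e-04  1.1e-03 -1.0e+00] F [ 0.2  0.4 -0.5] gap 0.0227 shift [-0.0014  0.0009  0.0589] turn wz 0.05 shift after turn [-0.0014  0.0009  0.0589]
```

Descending so the logger's bottom stays clear of the frame (TCP z 0.05), then I'll look from the side.

>>> apply_moves(
  commands=[
    [[-0.0014, 0.0009, 0.015, 0, 0, 0], [0, 0, 0.02, 0, 0, 0], [0, 0, 0.02, 0, 0, 0], [0, 0, 0.011, 0, 0, 0], [0, 0, 0, 0, 0, 0], [0, 0, 0, 0, 0, 0]],
  ],
)

```text
t: 6.25
ee_pos: [0.4748, -0.2287, 0.0529]
tool_rot: [-0.001, 0.87, 0.493, -0.0]
contact_force: [-0.2, 0.0, 0.2]
finger_gap: 0.0223
grasp_force: 58.9
```

```bash
python3 - <<'E'
from h import *
to(.4749,-.2284,.032,59)
im,W=cloud('side')
a=cv2.resize(im[190:250,305:395],None,fx=8,fy=8,interpolation=cv2.INTER_CUBIC)
cv2.imwrite('pics/a4.png',a[...,::-1])
E
```

```text
t 6.25 pos [ 0.4748 -0.2287  0.0529] yaw 59.08 tilt z [-0.0014  0.0011 -1.    ] F [-0.2  0.   0.2] gap 0.0223 shift [ 0.0003 -0.0001  0.0209] turn wz 0.08 shift after turn [ 0.0003 -0.0001  0.0209]
```

View pics/a4.png

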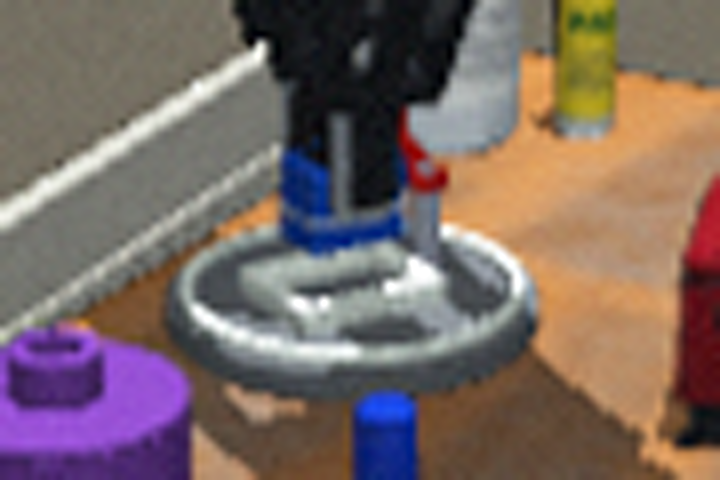

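The side crop shows the logger (bottom centre about (345,237)) above the frame (centre about (345,290)), laterally in line. I'll lower it slowly.

>>> apply_moves(
  commands=[
    [[0, 0, 0.003, 0, 0, 0], [0, 0, 0.003, 0, 0, 0], [0, 0, 0.003, 0, 0, 0], [0, 0, 0.002, 0, 0, 0], [0, 0, 0.002, 0, 0, 0], [0, 0, 0, 0, 0, 0]],
  ],
)

```text
t: 6.8
ee_pos: [0.4747, -0.2297, 0.0399]
tool_rot: [-0.0, 0.87, 0.492, -0.0]
contact_force: [-0.8, 0.7, -0.4]
finger_gap: 0.0229
grasp_force: 58.9
```

>>> apply_moves(
  commands=[
    [[0, 0, 0.002, 0, 0, 0], [0, 0, 0.001, 0, 0, 0], [0, 0, 0, 0, 0, 0]],
  ],
)

```text
t: 7.05
ee_pos: [0.4749, -0.2298, 0.037]
tool_rot: [-0.0, 0.87, 0.492, -0.0]
contact_force: [-0.2, 0.1, -0.7]
finger_gap: 0.0222
grasp_force: 58.9
```

It's in the mouth of the pocket without contact force. Continuing.

>>> apply_moves(
  commands=[
    [[0, 0, 0.002, 0, 0, 0], [0, 0, 0.001, 0, 0, 0], [0, 0, 0.0005, 0, 0, 0], [0, 0, 0, 0, 0, 0]],
  ],
)

```text
t: 7.38
ee_pos: [0.4749, -0.2298, 0.0336]
tool_rot: [-0.0, 0.87, 0.492, -0.0]
contact_force: [0.3, -0.6, -1.8]
finger_gap: 0.0229
grasp_force: 58.9
```

>>> apply_moves(
  commands=[
    [[0, 0, 0.001, 0, 0, 0], [0, 0, 0, 0, 0, 0]],
  ],
)

```text
t: 7.55
ee_pos: [0.475, -0.2299, 0.0327]
tool_rot: [-0.0, 0.87, 0.492, -0.0]
contact_force: [0.3, -0.0, 0.5]
finger_gap: 0.0226
grasp_force: 58.9
```

>>> apply_moves(
  commands=[
    [[0, 0, 0, 0, 0, 0], [0, 0, 0, 0, 0, 0], [0, 0, 0, 0, 0, 0], [0, 0, 0, 0, 0, 0]],
  ],
  grip=0.045,
)

```text
t: 7.88
ee_pos: [0.4752, -0.2299, 0.0329]
tool_rot: [0.0, 0.87, 0.492, 0.0]
contact_force: [-0.5, 0.6, 0.5]
finger_gap: 0.0452
grasp_force: 0.0
```

>>> apply_moves(
  commands=[
    [[0, 0, -0.01, 0, 0, 0], [0, 0, -0.02, 0, 0, 0], [0, 0, -0.02, 0, 0, 0], [0, 0, -0.02, 0, 0, 0], [0, 0, -0.02, 0, 0, 0], [0, 0, 0, 0, 0, 0]],
  ],
)

```text
t: 8.38
ee_pos: [0.4777, -0.2316, 0.1282]
tool_rot: [0.004, 0.87, 0.493, 0.002]
contact_force: [0.8, -1.0, 0.3]
finger_gap: 0.045
grasp_force: 0.0
```

```bash
python3 - <<'E'
from h import *
to(.4862,-.2852,.1,-45)
im,W=cloud('side')
a=cv2.resize(im[190:250,305:395],None,fx=8,fy=8,interpolation=cv2.INTER_CUBIC)
cv2.imwrite('pics/a5.png',a[...,::-1])
E
```

```text
t 8.38 pos [ 0.4777 -0.2316  0.1282] yaw 59.01 tilt z [ 0.0068 -0.0047 -1.    ] F [ 0.8 -1.   0.3] gap 0.045 shift [-0.0415  0.0346  0.0286] turn wz 104.01 shift after turn [0.0436 0.0319 0.0286]
```

View pics/a5.png

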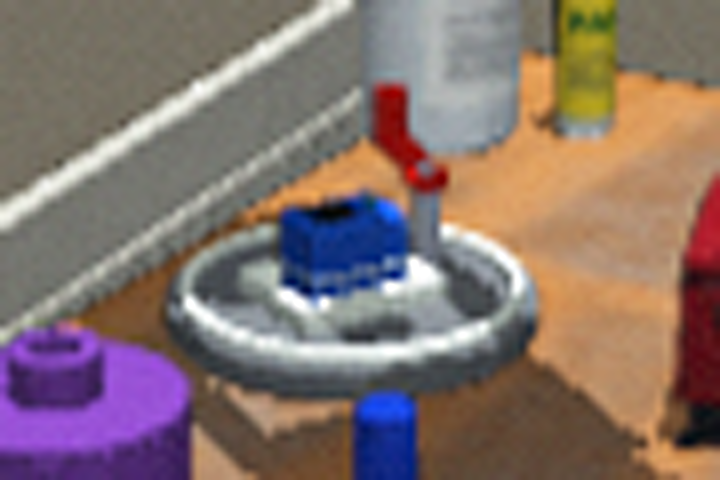

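The logger sits in the pocket at (345,250) of the crop. Now the lever: turn to heading -45° and cage the peg.

>>> apply_moves(
  commands=[
    [[0, 0, 0, 0, 0, 6.93], [0, 0, 0, 0, 0, 6.93], [0, 0, 0, 0, 0, 6.93], [0, 0, 0, 0, 0, 6.93], [0, 0, 0, 0, 0, 6.93], [0, 0, 0, 0, 0, 6.93], [0, 0, 0, 0, 0, 6.93], [0, 0, 0, 0, 0, 6.93]],
  ],
  grip=0.032,
)

```text
t: 9.1
ee_pos: [0.4744, -0.2294, 0.1218]
tool_rot: [-0.001, 1.0, 0.028, -0.001]
contact_force: [0.0, 0.2, -0.7]
finger_gap: 0.0319
grasp_force: 0.0
```

>>> apply_moves(
  commands=[
    [[0, 0, 0, 0, 0, 6.93], [0, 0, 0, 0, 0, 6.93], [0, 0, 0, 0, 0, 6.93], [0, 0, 0, 0, 0, 6.93], [0, 0, 0, 0, 0, 6.93], [0, 0, 0, 0, 0, 6.93], [0, 0, 0, 0, 0, 6.93], [0, 0, 0, 0, 0, 0]],
  ],
)

```text
t: 9.77
ee_pos: [0.4744, -0.2294, 0.1219]
tool_rot: [-0.0, 0.923, -0.384, -0.001]
contact_force: [-0.5, 0.0, -0.1]
finger_gap: 0.0318
grasp_force: 0.0
```

```bash
python3 - <<'E'
from h import *
to(.4862,-.2860,.1,-45)
E
```

```text
t 9.77 pos [ 0.4744 -0.2294  0.1219] yaw -45.19 tilt z [-0.0014  0.001  -1.    ] F [-0.5  0.  -0.1] gap 0.0318 shift [0.0485 0.0315 0.0218] turn wz -0.19 shift after turn [0.0484 0.0317 0.0218]
```

>>> apply_moves(
  commands=[
    [[0.016, 0.0105, 0, 0, 0, 0], [0.016, 0.0105, 0, 0, 0, 0], [0.0165, 0.0105, 0, 0, 0, 0], [0, 0, 0, 0, 0, 0], [0, 0, 0.02, 0, 0, 0], [0, 0, 0, 0, 0, 0], [0, 0, 0, 0, 0, 0]],
  ],
)

```text
t: 10.35
ee_pos: [0.4857, -0.285, 0.1011]
tool_rot: [-0.001, 0.924, -0.381, -0.002]
contact_force: [0.3, -0.2, -0.1]
finger_gap: 0.0321
grasp_force: 0.0
```

```bash
python3 - <<'E'
from h import *
to(.4862,-.2860,.0605,-45)
E
```

```text
t 10.35 pos [ 0.4857 -0.285   0.1011] yaw -44.83 tilt z [-0.0034  0.0029 -1.    ] F [ 0.3 -0.2 -0.1] gap 0.0321 shift [0.0013 0.0003 0.0406] turn wz 0.17 shift after turn [0.0013 0.0003 0.0406]
```

>>> apply_moves(
  commands=[
    [[0, 0, 0.01, 0, 0, 0], [0, 0, 0.01, 0, 0, 0], [0, 0, 0.01, 0, 0, 0], [0, 0, 0.01, 0, 0, 0], [0, 0, 0, 0, 0, 0], [0, 0, 0, 0, 0, 0]],
  ],
)

```text
t: 10.85
ee_pos: [0.4864, -0.2858, 0.0616]
tool_rot: [-0.0, 0.924, -0.382, -0.001]
contact_force: [0.7, 0.4, 0.3]
finger_gap: 0.0319
grasp_force: 0.0
```

>>> apply_moves(
  commands=[
    [[0, 0, 0, 0, 0, 0], [0, 0, 0, 0, 0, 0], [0, 0, 0, 0, 0, 0], [0, 0, 0, 0, 0, 0]],
  ],
  grip=0.018,
)

```text
t: 11.18
ee_pos: [0.4875, -0.2867, 0.0634]
tool_rot: [0.0, 0.924, -0.382, 0.001]
contact_force: [0.9, 0.3, 0.2]
finger_gap: 0.0182
grasp_force: 0.0
```

```bash
python3 - <<'E'
from h import *
to(.4862,-.2860,.0605,-45)
im,W=cloud('side')
a=cv2.resize(im[180:240,325:395],None,fx=8,fy=8,interpolation=cv2.INTER_CUBIC)
cv2.imwrite('pics/a6.png',a[...,::-1])
E
```

```text
t 11.18 pos [ 0.4875 -0.2867  0.0634] yaw -44.95 tilt z [ 8.e-04 -6.e-04 -1.e+00] F [0.9 0.3 0.2] gap 0.0182 shift [-0.0014  0.0004  0.0029] turn wz 0.05 shift after turn [-0.0014  0.0004  0.0029]
```

View pics/a6.png

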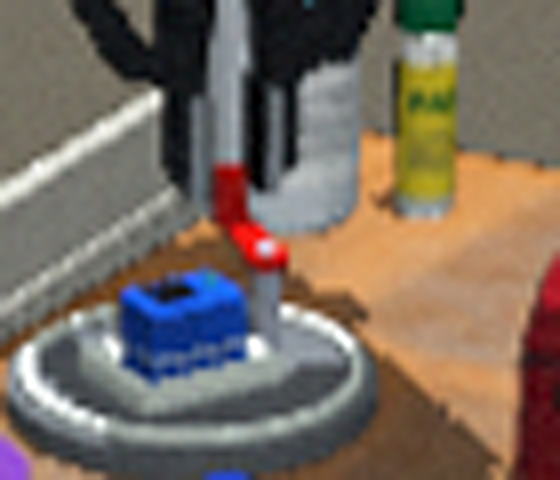

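The peg (235,185) sits between the two fingers. Swinging the lever about its pivot.

>>> apply_moves(
  commands=[
    [[-0.0012, 0, 0.002, 0, 0, 0], [-0.0003, -0.0048, 0, 0, 0, -6.93], [-0.0003, -0.0048, 0, 0, 0, -6.93], [-0.0003, -0.0048, 0, 0, 0, -6.93], [-0.0003, -0.0048, 0, 0, 0, -6.93], [-0.0003, -0.0048, 0, 0, 0, -6.93], [-0.0003, -0.0048, 0, 0, 0, -6.93], [0, 0, 0, 0, 0, 0]],
  ],
)

```text
t: 11.9
ee_pos: [0.4977, -0.2591, 0.0607]
tool_rot: [-0.0, 1.0, -0.027, -0.0]
contact_force: [-0.3, -0.1, 0.3]
finger_gap: 0.018
grasp_force: 0.0
```

```bash
python3 - <<'E'
from h import *
s=arm.state(); to(.4580,-.2578,.0605)
E
```

```text
t 11.9 pos [ 0.4977 -0.2591  0.0607] yaw -3.09 tilt z [-2.e-04  2.e-04 -1.e+00] F [-0.3 -0.1  0.3] gap 0.018 shift [-0.0397  0.0008  0.0002]
```

>>> apply_moves(
  commands=[
    [[-0.0003, -0.0048, 0, 0, 0, -6.93], [-0.0003, -0.0048, 0, 0, 0, -6.93], [-0.0003, -0.0048, 0, 0, 0, -6.93], [-0.0003, -0.0048, 0, 0, 0, -6.93], [-0.0003, -0.0048, 0, 0, 0, -6.93], [-0.0003, -0.0048, 0, 0, 0, -6.93], [-0.0003, -0.0048, 0, 0, 0, -6.93], [-0.0003, -0.0048, 0, 0, 0, -6.93]],
  ],
)

```text
t: 12.57
ee_pos: [0.4826, -0.2264, 0.0609]
tool_rot: [0.0, 0.898, 0.44, 0.0]
contact_force: [0.1, -1.2, 0.4]
finger_gap: 0.0181
grasp_force: 0.5
```

>>> apply_moves(
  commands=[
    [[-0.0003, -0.0048, 0, 0, 0, -6.93], [0, -0.001, 0, 0, 0, 0], [0, -0.001, 0, 0, 0, 0], [0, -0.001, 0, 0, 0, 0], [0, 0, 0, 0, 0, 0]],
  ],
)

```text
t: 12.98
ee_pos: [0.4761, -0.222, 0.0609]
tool_rot: [0.0, 0.871, 0.491, 0.0]
contact_force: [0.5, -0.4, 1.2]
finger_gap: 0.0179
grasp_force: 0.2
```

```bash
python3 - <<'E'
from h import *
to(.4580,-.2578,.0605)
E
```

```text
t 12.98 pos [ 0.4761 -0.222   0.0609] yaw 58.81 tilt z [ 3.e-04 -1.e-04 -1.e+00] F [ 0.5 -0.4  1.2] gap 0.0179 shift [-0.04    0.0031  0.0004]
```

>>> apply_moves(
  commands=[
    [[0, -0.001, 0, 0, 0, 0], [0, -0.001, 0, 0, 0, 0], [0, 0, 0, 0, 0, 0]],
  ],
)

```text
t: 13.23
ee_pos: [0.4755, -0.2216, 0.0612]
tool_rot: [0.002, 0.871, 0.492, 0.001]
contact_force: [6.0, -2.7, -4.0]
finger_gap: 0.018
grasp_force: 3.1
```

The force at the stop shows the lever is shut. I'll release, rise and travel to the covers.

>>> apply_moves(
  commands=[
    [[0, 0.002, 0, 0, 0, 0], [0, 0, -0.01, 0, 0, 0], [0, 0, -0.02, 0, 0, 0], [0, 0, -0.02, 0, 0, 0], [0, 0, -0.02, 0, 0, 0], [0, 0, -0.02, 0, 0, 0], [0, 0, 0, 0, 0, 0]],
  ],
  grip=0.03,
)

```text
t: 13.82
ee_pos: [0.4781, -0.2233, 0.1559]
tool_rot: [0.003, 0.87, 0.492, 0.002]
contact_force: [1.1, 0.3, 0.9]
finger_gap: 0.0303
grasp_force: 0.0
```

```bash
python3 - <<'E'
from h import *
to(.4528,.1722,.150,59)
E
```

```text
t 13.82 pos [ 0.4781 -0.2233  0.1559] yaw 58.99 tilt z [ 0.0057 -0.004  -1.    ] F [1.1 0.3 0.9] gap 0.0303 shift [ 0.3259 -0.2255  0.0042] turn wz -0.01 shift after turn [ 0.326  -0.2254  0.0042]
```

>>> apply_moves(
  commands=[
    [[0.015, -0.01, 0, 0, 0, 0], [0.026, -0.018, 0, 0, 0, 0], [0.028, -0.0195, 0, 0, 0, 0], [0.028, -0.0195, 0, 0, 0, 0], [0.028, -0.0195, 0, 0, 0, 0], [0.028, -0.0195, 0, 0, 0, 0], [0.028, -0.0195, 0, 0, 0, 0], [0.028, -0.0195, 0, 0, 0, 0]],
  ],
)

```text
t: 14.48
ee_pos: [0.4582, 0.0335, 0.1505]
tool_rot: [-0.0, 0.871, 0.492, -0.0]
contact_force: [0.6, 0.5, -0.1]
finger_gap: 0.03
grasp_force: 0.0
```

>>> apply_moves(
  commands=[
    [[0.028, -0.0195, 0, 0, 0, 0], [0.028, -0.0195, 0, 0, 0, 0], [0.026, -0.018, 0, 0, 0, 0], [0.02, -0.0135, 0, 0, 0, 0], [0.014, -0.0095, 0, 0, 0, 0], [0, 0, 0, 0, 0, 0], [0, 0, 0, 0, 0, 0], [0, 0, 0, 0, 0, 0]],
  ],
  grip=0.035,
)

```text
t: 15.15
ee_pos: [0.45, 0.172, 0.1504]
tool_rot: [0.0, 0.87, 0.492, -0.001]
contact_force: [0.2, 0.3, -0.5]
finger_gap: 0.0347
grasp_force: 0.0
```

```bash
python3 - <<'E'
from h import *
to(.4528,.1722,.096,59)
im,W=cloud('side')
b=cv2.resize(im[235:325,205:325],None,fx=4,fy=4,interpolation=cv2.INTER_CUBIC)
a=cv2.resize(im[195:245,320:390],None,fx=5,fy=5,interpolation=cv2.INTER_CUBIC)
o=np.zeros((360,800,3),np.uint8); o[:,:480]=b; o[:250,480:]=a[:,:320]
cv2.imwrite('pics/a7.png',o[...,::-1])
c=cv2.imread('pics/side0.png').astype(int)
k=(c[...,2]>190)&(c[...,1]>80)&(c[...,1]<160)&(c[...,0]<70)
v,u=np.nonzero(k[250:285,245:270]); print(u.min()+245,u.max()+245,v.min()+250,v.max()+250)
print(plane('side',[[u.mean()+245,v.min()+252]],.108))
E
```

```text
t 15.15 pos [0.45   0.172  0.1504] yaw 59.01 tilt z [-1.e-03 -7.e-04 -1.e+00] F [ 0.2  0.3 -0.5] gap 0.0347 shift [0.0017 0.0023 0.0544] turn wz 0.01 shift after turn [0.0017 0.0023 0.0544]
253 269 257 261
[[0.45075384 0.17263421 0.108     ]]
```

View pics/a7.png

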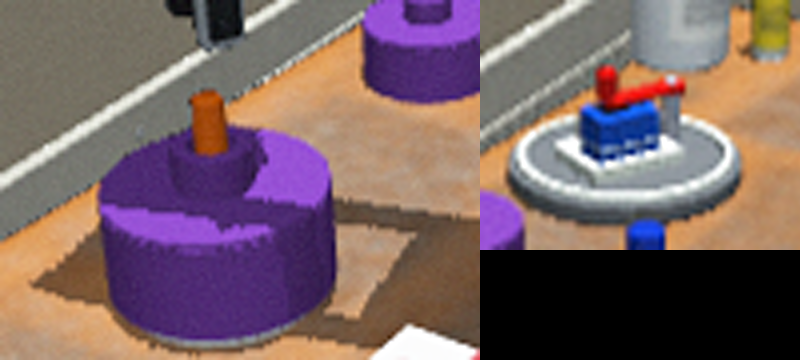

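The lever lies shut over the seated logger (right crop, (630,95)), and the fingers are above the knob at (208,120). Descending onto the knob.

>>> apply_moves(
  commands=[
    [[0.0017, 0.0021, 0, 0, 0, 0], [0, 0, 0.01, 0, 0, 0], [0, 0, 0.01, 0, 0, 0], [0, 0, 0.01, 0, 0, 0], [0, 0, 0.01, 0, 0, 0], [0, 0, 0.01, 0, 0, 0], [0, 0, 0.003, 0, 0, 0], [0, 0, 0, 0, 0, 0]],
  ],
)

```text
t: 15.87
ee_pos: [0.4519, 0.1727, 0.0961]
tool_rot: [-0.0, 0.87, 0.492, -0.001]
contact_force: [-0.2, -0.9, 0.3]
finger_gap: 0.0354
grasp_force: 0.0
```

>>> apply_moves(
  commands=[
    [[0, 0, 0, 0, 0, 0], [0, 0, 0, 0, 0, 0], [0, 0, 0, 0, 0, 0], [0, 0, 0, 0, 0, 0], [0, 0, 0, 0, 0, 0], [0, 0, 0, 0, 0, 0]],
  ],
  grip=0.0,
)

```text
t: 16.37
ee_pos: [0.4534, 0.1732, 0.0983]
tool_rot: [0.0, 0.87, 0.492, 0.0]
contact_force: [-2.6, 0.3, 0.6]
finger_gap: 0.0137
grasp_force: 58.6
```

```bash
python3 - <<'E'
from h import *
to(.4526,.1724,.097,59)
E
```

```text
t 16.37 pos [0.4534 0.1732 0.0983] yaw 59.01 tilt z [ 9.e-04  4.e-04 -1.e+00] F [-2.6  0.3  0.6] gap 0.0137 shift [-0.0011 -0.0003  0.0013] turn wz 0.01 shift after turn [-0.0011 -0.0003  0.0013]
```

>>> apply_moves(
  commands=[
    [[0, 0, -0.005, 0, 0, 0], [0, 0, -0.01, 0, 0, 0], [0, 0, -0.015, 0, 0, 0], [0, 0, -0.02, 0, 0, 0], [0, 0, -0.02, 0, 0, 0], [0, 0, -0.02, 0, 0, 0], [0, 0, -0.015, 0, 0, 0], [0, 0, -0.005, 0, 0, 0]],
  ],
)

```text
t: 17.03
ee_pos: [0.4546, 0.1733, 0.2114]
tool_rot: [0.001, 0.87, 0.492, 0.002]
contact_force: [-0.6, -0.9, -2.0]
finger_gap: 0.0138
grasp_force: 58.6
```

```bash
python3 - <<'E'
from h import *
to(.4732,-.2328,.208,59)
im,W=cloud('side')
c=im.astype(int)
for n,m in dict(knob=(c[...,0]>150)&(c[...,1]>60)&(c[...,1]<160)&(c[...,2]<60),pur=(c[...,2]>c[...,1]+60)&(c[...,0]>c[...,1]+20)).items():
    m=m&(np.hypot(W[...,0]-.453,W[...,1]-.173)<.07)&(W[...,2]>.05); p=W[m]
    print(n,len(p),np.percentile(p,[1,99],axis=0).round(3) if len(p) else '')
E
```

```text
t 17.03 pos [0.4546 0.1733 0.2114] yaw 59.01 tilt z [ 5.e-03  9.e-04 -1.e+00] F [-0.6 -0.9 -2. ] gap 0.0138 shift [-0.3385  0.225   0.0032] turn wz 0.01 shift after turn [-0.3385  0.2251  0.0032]
knob 7 [[0.446 0.175 0.197]
 [0.453 0.18  0.2  ]]
pur 2120 [[0.401 0.125 0.124]
 [0.5   0.229 0.198]]
```

Both covers are lifted (collar top at 0.198). Carrying them over the base.

>>> apply_moves(
  commands=[
    [[-0.009, 0.006, 0, 0, 0, 0], [-0.018, 0.012, 0, 0, 0, 0], [-0.025, 0.0166, 0, 0, 0, 0], [-0.027, 0.018, 0, 0, 0, 0], [-0.027, 0.018, 0, 0, 0, 0], [-0.027, 0.018, 0, 0, 0, 0], [-0.027, 0.018, 0, 0, 0, 0], [-0.027, 0.018, 0, 0, 0, 0]],
  ],
)

```text
t: 17.75
ee_pos: [0.462, -0.0534, 0.2061]
tool_rot: [-0.001, 0.87, 0.492, -0.001]
contact_force: [1.0, -0.9, -2.3]
finger_gap: 0.0135
grasp_force: 58.6
```

>>> apply_moves(
  commands=[
    [[-0.027, 0.018, 0, 0, 0, 0], [-0.027, 0.018, 0, 0, 0, 0], [-0.027, 0.018, 0, 0, 0, 0], [-0.025, 0.0166, 0, 0, 0, 0], [-0.018, 0.012, 0, 0, 0, 0], [-0.012, 0.008, 0, 0, 0, 0], [-0.008, 0.005, 0, 0, 0, 0], [0, 0, 0, 0, 0, 0]],
  ],
)

```text
t: 18.42
ee_pos: [0.4706, -0.2254, 0.2068]
tool_rot: [-0.001, 0.871, 0.492, -0.001]
contact_force: [-0.0, 1.3, -2.2]
finger_gap: 0.0137
grasp_force: 58.7
```

>>> apply_moves(
  commands=[
    [[0, 0, 0, 0, 0, 0], [0, 0, 0, 0, 0, 0], [0, 0, 0, 0, 0, 0]],
  ],
)

```text
t: 18.67
ee_pos: [0.4714, -0.2228, 0.2077]
tool_rot: [-0.0, 0.87, 0.493, 0.0]
contact_force: [0.3, 0.3, -1.8]
finger_gap: 0.0133
grasp_force: 58.7
```

```bash
python3 - <<'E'
from h import *
to(.4732,-.2328,.1103,59)
E
```

```text
t 18.67 pos [ 0.4714 -0.2228  0.2077] yaw 59.09 tilt z [-2.e-04  5.e-04 -1.e+00] F [ 0.3  0.3 -1.8] gap 0.0133 shift [-0.0077  0.0067  0.0974] turn wz 0.09 shift after turn [-0.0077  0.0067  0.0974]
```

>>> apply_moves(
  commands=[
    [[-0.0038, 0.0033, 0, 0, 0, 0], [-0.0038, 0.0033, 0, 0, 0, 0], [0, 0, 0.01, 0, 0, 0], [0, 0, 0.01, 0, 0, 0], [0, 0, 0.01, 0, 0, 0], [0, 0, 0.01, 0, 0, 0], [0, 0, 0.005, 0, 0, 0], [0, 0, 0, 0, 0, 0]],
  ],
)

```text
t: 19.33
ee_pos: [0.4719, -0.2331, 0.1603]
tool_rot: [-0.002, 0.87, 0.492, -0.001]
contact_force: [-0.4, 0.1, -3.6]
finger_gap: 0.0133
grasp_force: 58.8
```

```bash
python3 - <<'E'
from h import *
to(.4732,-.2328,.1103,59)
E
```

```text
t 19.33 pos [ 0.4719 -0.2331  0.1603] yaw 59.01 tilt z [-0.0034  0.0024 -1.    ] F [-0.4  0.1 -3.6] gap 0.0133 shift [0.0009 0.0012 0.05  ] turn wz 0.01 shift after turn [0.0009 0.0012 0.05  ]
```

>>> apply_moves(
  commands=[
    [[0, 0, 0.008, 0, 0, 0], [0, 0, 0.008, 0, 0, 0], [0, 0, 0.007, 0, 0, 0], [0, 0, 0.005, 0, 0, 0], [0, 0, 0.004, 0, 0, 0], [0, 0, 0, 0, 0, 0], [0, 0, 0, 0, 0, 0], [0, 0, 0, 0, 0, 0]],
  ],
)

```text
t: 20.0
ee_pos: [0.4734, -0.2342, 0.1311]
tool_rot: [0.0, 0.87, 0.492, 0.0]
contact_force: [1.1, -0.2, -2.1]
finger_gap: 0.0132
grasp_force: 58.8
```

```bash
python3 - <<'E'
from h import *
to(.4732,-.2328,.1103,59)
E
```

```text
t 20.0 pos [ 0.4734 -0.2342  0.1311] yaw 59.01 tilt z [ 5.e-04 -3.e-04 -1.e+00] F [ 1.1 -0.2 -2.1] gap 0.0132 shift [ 0.0011 -0.0009  0.0208] turn wz 0.01 shift after turn [ 0.0011 -0.0009  0.0208]
```

>>> apply_moves(
  commands=[
    [[0.0011, -0.0009, 0.003, 0, 0, 0], [0, 0, 0.003, 0, 0, 0], [0, 0, 0.003, 0, 0, 0], [0, 0, 0.003, 0, 0, 0], [0, 0, 0.002, 0, 0, 0], [0, 0, 0.001, 0, 0, 0], [0, 0, 0, 0, 0, 0], [0, 0, 0, 0, 0, 0]],
  ],
)

```text
t: 20.67
ee_pos: [0.4729, -0.2327, 0.1157]
tool_rot: [-0.0, 0.87, 0.492, -0.0]
contact_force: [0.5, -0.2, -2.6]
finger_gap: 0.0138
grasp_force: 58.8
```

>>> apply_moves(
  commands=[
    [[0, 0, 0.001, 0, 0, 0], [0, 0, 0.001, 0, 0, 0], [0, 0, 0.001, 0, 0, 0], [0, 0, 0.001, 0, 0, 0], [0, 0, 0, 0, 0, 0]],
  ],
)

```text
t: 21.08
ee_pos: [0.4728, -0.2326, 0.1116]
tool_rot: [-0.0, 0.87, 0.492, -0.0]
contact_force: [0.6, 0.1, -2.7]
finger_gap: 0.0134
grasp_force: 58.8
```

>>> apply_moves(
  commands=[
    [[0, 0, 0.0005, 0, 0, 0], [0, 0, 0.0005, 0, 0, 0], [0, 0, 0.0005, 0, 0, 0], [0, 0, 0, 0, 0, 0]],
  ],
)

```text
t: 21.42
ee_pos: [0.4729, -0.2327, 0.1103]
tool_rot: [0.0, 0.87, 0.492, -0.0]
contact_force: [0.0, 0.1, -3.1]
finger_gap: 0.0136
grasp_force: 59.0
```

>>> apply_moves(
  commands=[
    [[0, 0, 0.0005, 0, 0, 0], [0, 0, 0.0005, 0, 0, 0], [0, 0, 0, 0, 0, 0]],
  ],
)

```text
t: 21.67
ee_pos: [0.473, -0.2327, 0.1103]
tool_rot: [0.0, 0.87, 0.493, -0.0]
contact_force: [-4.0, 1.6, 6.7]
finger_gap: 0.0132
grasp_force: 59.6
```

Seated, with contact force felt. Letting go of the knob.

>>> apply_moves(
  commands=[
    [[0, 0, 0, 0, 0, 0], [0, 0, 0, 0, 0, 0], [0, 0, 0, 0, 0, 0], [0, 0, 0, 0, 0, 0], [0, 0, 0, 0, 0, 0], [0, 0, 0, 0, 0, 0], [0, 0, 0, 0, 0, 0], [0, 0, 0, 0, 0, 0]],
  ],
  grip=0.06,
)

```text
t: 22.33
ee_pos: [0.4729, -0.2326, 0.1093]
tool_rot: [-0.0, 0.87, 0.492, -0.0]
contact_force: [-0.3, -0.6, 0.1]
finger_gap: 0.0597
grasp_force: 0.0
```

```bash
cat > chk.py <<'E'
from h import *
to(.4732,-.2328,.085,59)
im,W=cloud('side'); c=im.astype(int)
near=np.hypot(W[...,0]-.473,W[...,1]+.233)<.075
for n,m in dict(knob=(c[...,0]>c[...,1]+60)&(c[...,1]>c[...,2]+25)&(c[...,0]>120),pur=(c[...,2]>c[...,1]+50)&(c[...,0]>c[...,1]+20)).items():
    p=W[m&near&(W[...,2]>.05)]
    print(n,len(p),np.percentile(p,[1,50,99],axis=0).round(4) if len(p) else '')
p=W[(c[...,2]>c[...,1]+50)&near]; h=np.histogram(p[:,2],np.arange(0,.36,.01))[0]; print(h)
E
python3 chk.py
```

```text
t 22.33 pos [ 0.4729 -0.2326  0.1093] yaw 59.01 tilt z [-0.  0. -1.] F [-0.3 -0.6  0.1] gap 0.0597 shift [0.     0.0003 0.0243] turn wz 0.01 shift after turn [0.     0.0003 0.0243]
knob 50 [[ 0.4648 -0.2364  0.0942]
 [ 0.4708 -0.2277  0.1087]
 [ 0.4777 -0.2233  0.1207]]
pur 820 [[ 0.4171 -0.2764  0.0507]
 [ 0.456  -0.2094  0.0738]
 [ 0.5177 -0.1759  0.0966]]
[  1   4 122 145 145 136 142 443  56  44   0   0   0   0   0   0   0   0
   0   0   0   0   0   0   0   0   0   0   0   0   0   0   0   0   0]
```

The knob top is at 0.120 and the collar top at 0.096, so both covers are seated. Lowering around the collar and gripping it.

>>> apply_moves(
  commands=[
    [[0, 0, 0.005, 0, 0, 0], [0, 0, 0.006, 0, 0, 0], [0, 0, 0.006, 0, 0, 0], [0, 0, 0.004, 0, 0, 0], [0, 0, 0.002, 0, 0, 0], [0, 0, 0, 0, 0, 0], [0, 0, 0, 0, 0, 0]],
  ],
)

```text
t: 22.97
ee_pos: [0.4728, -0.2326, 0.0861]
tool_rot: [-0.0, 0.87, 0.492, -0.0]
contact_force: [-0.6, -0.5, 0.4]
finger_gap: 0.0596
grasp_force: 0.0
```

>>> apply_moves(
  commands=[
    [[0, 0, 0, 0, 0, 0], [0, 0, 0, 0, 0, 0], [0, 0, 0, 0, 0, 0], [0, 0, 0, 0, 0, 0], [0, 0, 0, 0, 0, 0], [0, 0, 0, 0, 0, 0]],
  ],
  grip=0.03,
)

```text
t: 23.47
ee_pos: [0.4735, -0.233, 0.0871]
tool_rot: [0.001, 0.87, 0.492, 0.0]
contact_force: [-0.5, -0.9, 4.5]
finger_gap: 0.0375
grasp_force: 60.7
```

Gripped. Lifting the outer cover slowly and straight.

>>> apply_moves(
  commands=[
    [[0, 0, -0.002, 0, 0, 0], [0, 0, -0.004, 0, 0, 0], [0, 0, -0.006, 0, 0, 0], [0, 0, -0.008, 0, 0, 0], [0, 0, -0.01, 0, 0, 0], [0, 0, -0.01, 0, 0, 0], [0, 0, -0.01, 0, 0, 0], [0, 0, 0, 0, 0, 0]],
  ],
)

```text
t: 24.13
ee_pos: [0.4745, -0.2337, 0.1396]
tool_rot: [0.002, 0.87, 0.493, 0.001]
contact_force: [-0.2, -0.8, -0.5]
finger_gap: 0.0374
grasp_force: 60.2
```

```bash
python3 chk.py
```

```text
t 24.13 pos [ 0.4745 -0.2337  0.1396] yaw 59.01 tilt z [ 0.004  -0.0028 -1.    ] F [-0.2 -0.8 -0.5] gap 0.0374 shift [ 0.0001 -0.0018  0.0545] turn wz 0.01 shift after turn [ 0.0001 -0.0018  0.0545]
knob 0 
pur 1213 [[ 0.4191 -0.2715  0.074 ]
 [ 0.4546 -0.1989  0.1138]
 [ 0.5184 -0.1768  0.1486]]
[  0   0   0   0   0   0   0 101 152 150 156 146 452  25  43   1   0   0
   0   0   0   0   0   0   0   0   0   0   0   0   0   0   1   0   0]
```

>>> apply_moves(
  commands=[
    [[0, 0, -0.01, 0, 0, 0], [0, 0, -0.015, 0, 0, 0], [0, 0, -0.015, 0, 0, 0], [0, 0, -0.015, 0, 0, 0], [0, 0, -0.015, 0, 0, 0], [0, 0, -0.01, 0, 0, 0], [0, 0, -0.005, 0, 0, 0], [0, 0, 0, 0, 0, 0]],
  ],
)

```text
t: 24.85
ee_pos: [0.4734, -0.233, 0.2226]
tool_rot: [0.001, 0.87, 0.492, 0.0]
contact_force: [0.3, 0.1, -1.4]
finger_gap: 0.0374
grasp_force: 60.3
```

>>> apply_moves(
  commands=[
    [[0, 0, 0, 0, 0, 0], [0, 0, 0, 0, 0, 0], [0, 0, 0, 0, 0, 0], [0, 0, 0, 0, 0, 0], [0, 0, 0, 0, 0, 0], [0, 0, 0, 0, 0, 0], [0, 0, 0, 0, 0, 0], [0, 0, 0, 0, 0, 0]],
  ],
)

```text
t: 25.52
ee_pos: [0.4729, -0.2326, 0.2212]
tool_rot: [-0.0, 0.87, 0.492, -0.0]
contact_force: [0.7, -0.2, -0.6]
finger_gap: 0.0373
grasp_force: 60.3
```

```bash
python3 chk.py
```

```text
t 25.52 pos [ 0.4729 -0.2326  0.2212] yaw 59.0 tilt z [-1.e-04  0.e+00 -1.e+00] F [ 0.7 -0.2 -0.6] gap 0.0373 shift [-0.      0.0003  0.1362] turn wz 0.0 shift after turn [-0.      0.0003  0.1362]
knob 97 [[ 0.4636 -0.2354  0.0723]
 [ 0.469  -0.2284  0.0974]
 [ 0.4766 -0.2235  0.1208]]
pur 1255 [[ 0.4174 -0.2699  0.1564]
 [ 0.4521 -0.1955  0.194 ]
 [ 0.5176 -0.1759  0.2305]]
[  0   0   0   0   0   0   0   0   0   0   0   0   0   0   0  77 163 166
 160 170 434  35  40  10   0   0   0   0   0   0   0   5   0   0   0]
```

The outer cover's lower edge is at about 0.155, above the knob top at 0.120. The inner cover is still seated at the right height.

```bash
python3 -c "
from rig import ticket
print(ticket.hand_in())"
```

```text
the job is handed in; nothing more can be done
None
```

The job is handed in: the logger is in its pocket, the lever is shut, the inner cover is seated on the base, and the gripper is holding the outer cover upright with its lower edge about 35 mm above the knob top; hand-in returned no verdict.

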